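Push the tube blocks home and shut the gate

TASK

With closed fingertips, push the row of three touching tube blocks along the loading track as one train until it is fully home against the end stop. Then push the swing gate shut behind the row, square across the track. Only push: lift none of the blocks, keep the row together, and leave the vials, jar, dish and tape around the track where they are.

Things in the scene. Friction and masses are not known exactly. Their poses are not given: they have to be found in the camera images.
- track: grey metal loading track fixed to the bench, 164 x 370 x 4 mm plate, origin at the centre of its underside; +y runs along it to the end stop, z up. Two side rails (tops 13 mm above the bench) leave a channel 120 mm wide, x = -60 to +60 mm. The end stop is a dark steel bar across the channel, 28 mm high, its face at y = +165 mm; the end at y = -185 mm is open.
- block_1: tube block with a grid of holes, 68 mm along the track, 116 mm across it, 21 mm high, about 0.4 kg, loose on the track; origin at the centre of its underside, 4 mm above the bench; its x axis points along the track to the stop. The three like blocks touch one another in a row; this one is the nearest to the end stop. With the row home its origin is at y = 131 mm in the track's frame.
- block_2: tube block with a grid of holes, 68 mm along the track, 116 mm across it, 21 mm high, about 0.4 kg, loose on the track; origin at the centre of its underside, 4 mm above the bench; its x axis points along the track to the stop. The three like blocks touch one another in a row; this one is the middle one. With the row home its origin is at y = 63 mm in the track's frame.
- block_3: tube block with a grid of holes, 68 mm along the track, 116 mm across it, 21 mm high, about 0.4 kg, loose on the track; origin at the centre of its underside, 4 mm above the bench; its x axis points along the track to the stop. The three like blocks touch one another in a row; this one is the last, farthest from the stop, whose free rear face is pushed. With the row home its origin is at y = -5 mm in the track's frame.
- gate (a joint): swing gate, turning about an upright pivot, in rad: 0 = along the track, away from the stop (-y), over the side rail; 1.57 = shut, straight across the channel (+x), its end of travel; negative = swung out, away from the channel. Starts open, -0.4 to -0.03. Stiff (about 1 N at mid-length), stays where left. Shut, its face is at y = -43 mm, 4 mm behind the home row; it cannot shut before.
- gate_end (a point): middle of the free end of the gate, a flat dark steel bar on edge, 10 mm thick, from 14 to 38 mm above the bench, reaching 92 mm from the pivot; this point is 26 mm above the bench
- gate_pivot (a point): the gate's pivot (round, 18 mm across) beside the channel at x = -70, y = -48 mm in the track's frame; this point is 26 mm above the bench
- vial_1: bystander, not to be disturbed: sample vial with black cap, 27 mm across, 66 mm tall; origin at the centre of its underside
- vial_2: bystander, not to be disturbed: sample vial with pale cap, 27 mm across, 66 mm tall; origin at the centre of its underside
- vial_3: bystander, not to be disturbed: brown sample vial, 27 mm across, 66 mm tall; origin at the centre of its underside
- jar: bystander, not to be disturbed: white jar with screw cap, 60 mm across, 90 mm tall; origin at the centre of its underside
- petri: bystander, not to be disturbed: petri dish, 60 mm across, 14 mm high; origin at the centre of its underside
- tape: bystander, not to be disturbed: roll of label tape lying flat, 62 mm across, 18 mm high; origin at the centre of its underside
Things that resemble listed ones, but are neither listed nor needed, are in the scene too. Leave any red or yellow look-alike of the block_3 alone. Leave any pink look-alike of the block_1 alone.

How it is judged (in metres and radians):
On the way, in this order (a step that is already met when the one before it is completed fails the run):
1. the whole row is home against the end stop while the gate is still open (y of block_1 in the frame of track above 0.127 m and y of block_2 in the frame of track above 0.059 m and y of block_3 in the frame of track above -0.009 m and value of joint gate below 1 rad), for 0.2 s.
2. the gate is shut behind the row (value of joint gate above 1.45 rad), for 0.2 s.
At the end, for the whole second after the job is handed in: All three blocks lie flat on the track within 4 mm of home (row against the end stop), at rest, and the gate is shut to within about 7 degrees of square across the track (over 1.45 rad) (y of block_1 in the frame of track above 0.127 m and y of block_2 in the frame of track above 0.059 m and y of block_3 in the frame of track above -0.009 m and z of each of block_1, block_2, block_3 in the frame of track below 0.008 m and value of joint gate above 1.45 rad and linear speed of each of block_1, block_2, block_3 below 0.01 m/s); the robot touches nothing.
It fails at once if a block is lifted off the track or tipped (z of any of block_1, block_2, block_3 in the frame of track above 0.014 m or angle between any of block_1, block_2, block_3's own z axis and vertical above 0.15 rad).
It fails at once if the row comes apart (a gap of more than 10 mm between neighbours) (distance between block_1 and block_2 above 0.078 m or distance between block_2 and block_3 above 0.078 m).
It fails at once if a bystander is moved more than 25 mm or knocked over (distance of any of vial_1, vial_2, vial_3, jar, petri, tape from where it was at the start of the episode above 0.025 m or angle between any of vial_1, vial_2, vial_3, jar, petri, tape's own z axis and vertical above 0.4 rad).
It also fails if it takes over 51 s, if anything falls off the work surface, if the arm or the gripper's body presses on something with over 40 N, if the wrist force passes 120 N, or if a joint passes its speed limit or range.

ROBOT

A 7-joint arm with a two-finger parallel gripper is mounted at the origin on a cart in front of the work surface, level with it; the furniture and walls round the work are solid. World frame = base frame: x ahead of the robot, y to its left, z up, the work surface at z = 0. Lengths are in mm, angles in rad, forces in N, time in s.
With the tool pointing down it reaches from about 400 to 875 mm from the base axis. Payload 4.4 kg.
Tool frame: the origin (TCP) lies between the finger pads; the fingertips stand 22 mm ahead of it and the grasp point (between the pads) lies 3 mm ahead of it; z points along the fingers, y is the line along which they close (so a half turn about z gives the same grasp; the last joint's range is limited). The gripper opens to 85 mm and grips with 20 to 120 N. Pads are 22 mm wide; open, the fingers measure 114 mm over their backs; the gripper's body (76 mm by 85 mm) begins 54 mm behind the grasp point. The pads swing forward as they close: fully open they stand 13 mm farther back than shut.
Start: joints at [1.089, 0.628, 0.038, 1.517, -0.027, 0.996, -0.02], TCP at [262.577, -594.618, 253.313] pointing down, gripper open.
Joint ranges: [-3.06, 3.06], [-0.37, 2.12], [-1.25, 1.32], [0.18, 2.47], [-1.1, 4.24], [0.23, 1.98], [-2.94, 2.94]. Speed limits (rad/s): [2.57, 2.57, 3.14, 3.14, 3.14, 3.14, 3.14].

INTERFACE

Orientations are given as [roll, pitch, yaw] about the fixed x, y, z axes, in that order (R = Rz(yaw) Ry(pitch) Rx(roll)).
In Python, from cell import ctrl gives the robot as it stands.
- The arm moves only by the tool step_arm, never from a script. Its argument "plan" is a list of rows, each an object of numbers: "dx", "dy", "dz": the shift along the tool's x, y, z scaled (see below); "ax", "ay", "az": the turn, a rotation vector about the tool's x, y, z scaled (see below); "gripper": the opening, from 0 (shut) to 1 (fully open). A call has 1 to 20 rows; each row shifts and turns the commanded pose from where the row before left it, along the tool's axes as they then stand; what a row does not reach is not made up. The controller multiplies each number of a shift by 0.3 m and each number of a turn by 90 degrees. A row lasts 1/8 s, in which the tool goes at most 62.5 mm and 10.7 degrees, less where a joint would pass 70% of its speed; a pose out of reach is approached as far as the arm can. A call with a number of a shift or a turn outside -1 to 1 is refused whole. A call with a gripper value outside its range is refused whole. The fingers move at their own pace and stop on an object; the grip force is fixed at half the most. Time passes only in rows, so rows that do not move let the fingers close. It gives the time, the measured TCP pose, the force, the opening and the grip force at its end, in the units of the state.
- ctrl.read_state(): the state, without advancing time (a new reading comes with each control period).
- ctrl.get_image(name): name is "scene" or "top"; returns a dict with "color" (384x512x3 uint8, red, green, blue), "range_z" (384x512 float32, mm along the optical axis (not along the pixel's ray), 0 where there is no reading), "fx", "fy", "cx", "cy" (pixels), "T" (4x4, takes a point from camera to world coordinates). Camera axes: x right, y down, z forward; pixel columns grow to the right and rows downward; lengths in mm; the calibration is good to about 2 mm. A picture is of the moment at which its call begins.
- ctrl.finish_job(): hands the job in; it is judged then, once.
The state is a dict: "clock": time; "qpos": joint angles; "qd": joint speeds; "tau": joint torques, N m; "eef_pos": TCP position; "tool_rot": TCP orientation; "force": force on the tool from outside, world axes, zero at the start; "torque": the same for the moment, N m; "width": finger opening in mm; "gripper_force": force on a finger pad.
Only numpy, scipy, OpenCV 4.12 (cv2) and the standard library are available. Lean on these libraries where they do the work, as an engineer would, in place of code of your own. Each camera call takes 0.05 s, during which the arm holds its last target. There are 200 camera calls.

## Working session

There is one attempt and no reset: what is moved stays moved. The work goes in short steps, Python scripts to look and compute and a tool call to move; the robot and the scene stay as the last step left them, time stands still between calls to the robot, and variables do not carry over. Pictures are saved under pics/ and viewed, at most 10 in all, crops included, and the job is handed in when it is done.

Besides the shell and the picture viewer there is one more tool, called after "Request:" by a JSON object that holds its "op" and its "data", one argument or row to a line. step_arm: Moves the arm, as the interface text tells. Shifts and turns lie within -1 to 1; 1 stands for 0.3 m of shift or 90 degrees of turn. Its arguments: {"type":"object","properties":{"plan":{"type":"array"}},"required":["plan"]}

```bash
mkdir -p pics; python3 - <<'E'
from cell import ctrl
import cv2,numpy as np
for n in("top","scene"):
    d=ctrl.get_image(n); np.savez(f"{n}0.npz",**d)
    cv2.imwrite(f"pics/{n}0.png",cv2.resize(d["color"][:,:,::-1],(800,600)))
    print(n,d["fx"],d["cx"],d["cy"],np.round(d["T"],3))
s=ctrl.read_state();print(s["clock"],s["eef_pos"],s["tool_rot"],s["width"])
E
```

```text
top 365.75431264782486 251.30298290104608 188.6702856696105 [[-1.200000e-02 -9.890000e-01  1.470000e-01  3.998930e+02]
 [-1.000000e+00  1.300000e-02  7.000000e-03  4.314000e+00]
 [-9.000000e-03 -1.470000e-01 -9.890000e-01  1.174652e+03]
 [ 0.000000e+00  0.000000e+00  0.000000e+00  1.000000e+00]]
scene 349.8720787008098 255.1196665063743 192.00669152397788 [[-6.13000e-01 -4.73000e-01  6.33000e-01 -1.98200e+00]
 [-7.90000e-01  3.87000e-01 -4.76000e-01  4.50431e+02]
 [-2.00000e-02 -7.92000e-01 -6.10000e-01  6.29018e+02]
 [ 0.00000e+00  0.00000e+00  0.00000e+00  1.00000e+00]]
0.1 [ 262.38045667 -594.13111354  252.46044335] [-3.13986538e+00  9.84192304e-06  4.15822929e-01] 85.4600597470876
```

View pics/top0.png

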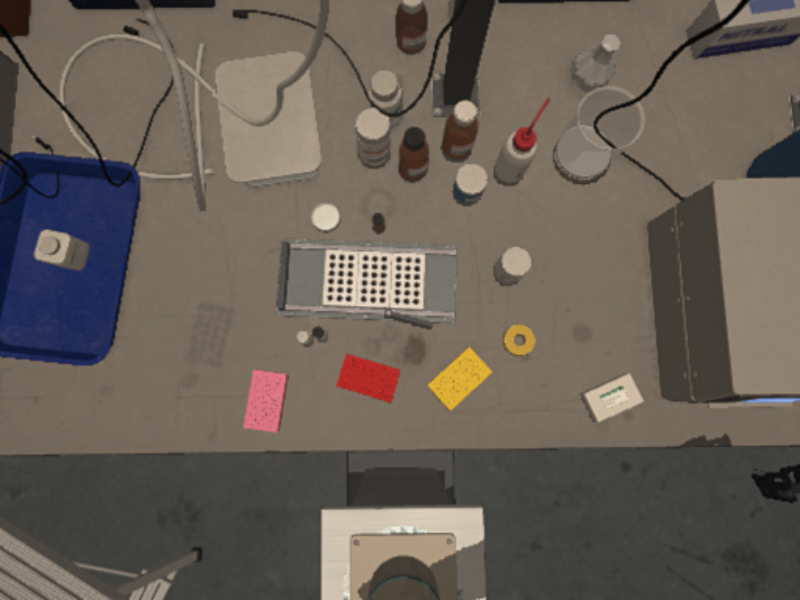

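View pics/scene0.png

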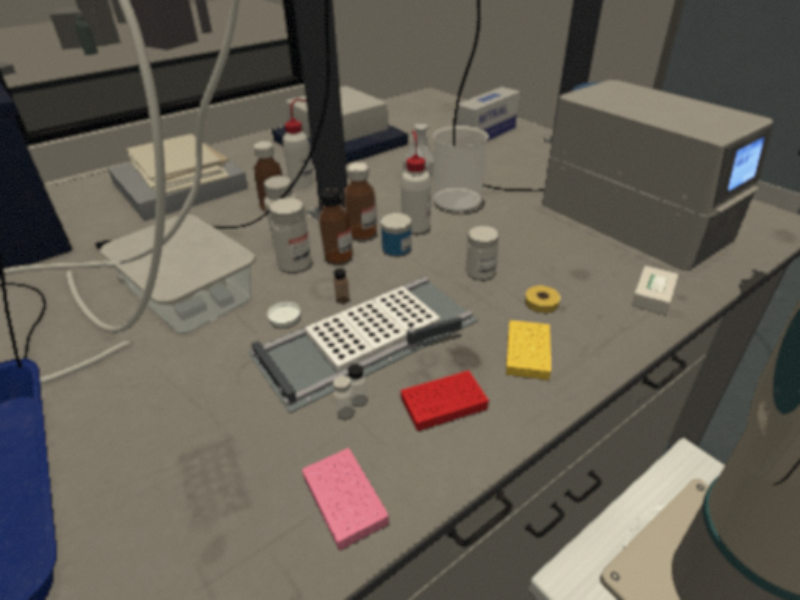

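The top view shows the track with its stop at the left (285,278). Three white perforated blocks sit at (340,278), (374,278) and (408,279), and the gate is at (388,313)-(430,324). Possible mix-ups are the red (368,378), yellow (460,378) and pink (265,400) sponges. By the description, the white holed blocks are the row. I'll check that in a close crop.

```bash
python3 - <<'E'
import cv2,numpy as np
d=np.load("top0.npz")
c=d["color"][145:225,170:300,::-1]
cv2.imwrite("pics/crop0.png",cv2.resize(c,None,fx=6,fy=6,interpolation=cv2.INTER_CUBIC))
E
```

```text
(no output)
```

View pics/crop0.png

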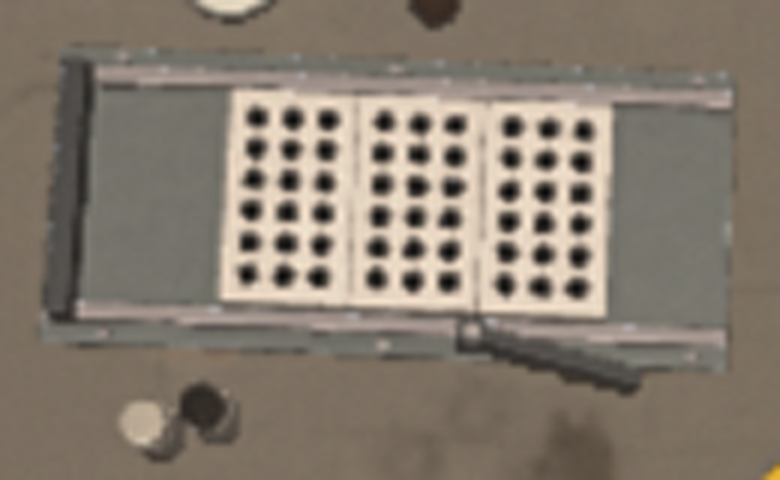

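The crop confirms it. The white row has corners (234,88), (613,104), (606,317) and (220,300), the pivot is at (473,333), the gate end at (635,383), and the plate's right end runs (734,78)-(727,370).

```bash
cat > h.py <<'E'
import numpy as np
def ray(d,u,v,z):
    T=d["T"]; r=T[:3,:3]@np.array([(u-d["cx"])/d["fx"],(v-d["cy"])/d["fy"],1]); o=T[:3,3]
    return o+r*(z-o[2])/r[2]
def crop(d,x,y,z,s=6,ox=170,oy=145): return ray(d,(x+.5)/s-.5+ox,(y+.5)/s-.5+oy,z)
E
python3 - <<'E'
import numpy as np
from h import *
d=np.load("top0.npz")
pts=dict(r_lt=(234,88,25),r_rt=(613,104,25),r_rb=(606,317,25),r_lb=(220,300,25),p_lt=(66,46,4),p_rt=(734,78,4),p_rb=(727,370,4),p_lb=(42,343,4),piv=(473,333,38),gend=(635,383,38),v2=(145,423,66),v1=(203,405,66))
P={k:crop(d,*v) for k,v in pts.items()}
for k,v in P.items(): print(k,np.round(v[:2],1))
w=lambda a,b:round(float(np.linalg.norm(P[a]-P[b])),1)
print(w('r_lt','r_rt'),w('r_rt','r_rb'),w('r_lb','r_rb'),'plate',w('p_lt','p_rt'),w('p_rt','p_rb'),w('p_lb','p_rb'),'gate',w('piv','gend'))
# track frame fit from plate + row axis
c=sum(P[k] for k in('p_lt','p_rt','p_rb','p_lb'))/4
for a,b in(('p_rt','p_lt'),('p_rb','p_lb'),('r_rt','r_lt'),('r_rb','r_lb')):
    e=P[b]-P[a];print('dir deg',np.degrees(np.arctan2(-e[0],e[1])))
th=np.arctan2(*( -(P['p_lb']+P['p_lt']-P['p_rb']-P['p_rt'])[0],(P['p_lb']+P['p_lt']-P['p_rb']-P['p_rt'])[1]))
R=np.array([[np.cos(th),-np.sin(th)],[np.sin(th),np.cos(th)]])
print('c',c,'th',th)
for k,v in P.items(): print(k,'track',np.round(R.T@(v-c)[:2],1))
from cell import ctrl
E
```

```text
r_lt [668.2 148.7]
r_rt [656.6 -54.3]
r_rb [541.8 -48.3]
r_lb [553.6 155.6]
p_lt [698.  243.7]
p_rt [ 674.9 -121.7]
p_rb [ 515.  -113.4]
p_lb [534.3 254. ]
piv [532.7  21.7]
gend [505.5 -62.1]
v2 [485.8 187.8]
v1 [494.6 158.5]
203.4 114.9 204.2 plate 366.1 160.1 367.9 gate 88.1
dir deg -3.62065906009859
dir deg -3.0083612922136025
dir deg -3.2742239131920323
dir deg -3.293666707635375
c [605.55659236  65.64122298   4.        ] th -0.057836450787860434
r_lt track [57.8 86.6]
r_rt track [  57.9 -116.8]
r_rb track [ -57.  -117.5]
r_lb track [-57.1  86.8]
p_lt track [ 82.  183.1]
p_rt track [  80. -183.]
p_rb track [ -80. -184.]
p_lb track [-82.  183.9]
piv track [-70.2 -48. ]
gend track [ -92.5 -133.3]
v2 track [-126.6  115. ]
v1 track [-116.2   86.3]
```

The geometry agrees: row 203x115 mm, plate 366x160, pivot at (-70,-48), gate about -0.26 rad. Next I check the obstacles along the approach.

```bash
python3 - <<'E'
import numpy as np
from h import *
d=np.load("top0.npz");Z=d["range_z"]
v,u=np.mgrid[:Z.shape[0],:Z.shape[1]]
C=np.stack([(u-d["cx"])/d["fx"]*Z,(v-d["cy"])/d["fy"]*Z,Z],-1)
W=C@d["T"][:3,:3].T+d["T"][:3,3]; W[Z==0]=0
def ob(n,a,b,c,e,h=8):
    s=W[b:e,a:c].reshape(-1,3); s=s[s[:,2]>h]; print(n,np.percentile(s,[1,99],0).round().tolist())
ob("box",415,110,512,260); ob("jar",312,150,345,190); ob("tape",318,202,348,232,6); ob("red",212,222,260,260); ob("yellow",272,220,318,264);ob("smallbox",370,238,415,272)
# max height on grid along approach
for y in range(-650,0,50):
    print(y,[int(W[(abs(W[...,1]-y)<25)&(abs(W[...,0]-x)<25)][:,2].max(initial=-999)) for x in range(300,750,50)])
c=np.array([605.6,65.6]);th=-.0578
R=np.array([[np.cos(th),-np.sin(th)],[np.sin(th),np.cos(th)]])
for p in((0,-142),(0,-50),(-125,-105),(-108,-105)): print(p,(c+R@p).round(1))
E
```

```text
box [[354.0, -695.0, 19.0], [769.0, -517.0, 265.0]]
jar [[594.0, -254.0, 15.0], [652.0, -198.0, 93.0]]
tape [[450.0, -272.0, 7.0], [507.0, -212.0, 23.0]]
red [[363.0, 6.0, 16.0], [448.0, 122.0, 25.0]]
yellow [[347.0, -175.0, 15.0], [457.0, -60.0, 26.0]]
smallbox [[319.0, -471.0, 10.0], [404.0, -366.0, 35.0]]
-650 [5, 257, 264, 265, 265, 267, 267, 266, 265]
-600 [5, 266, 265, 267, 266, 269, 266, 266, 266]
-550 [5, 266, 267, 266, 266, 266, 268, 266, 267]
-500 [5, 260, 266, 265, 265, 266, 265, 265, 265]
-450 [5, 37, 36, 5, 4, 5, 4, 5, 5]
-400 [31, 35, 37, 4, 6, 5, 4, 5, 5]
-350 [6, 33, 6, 5, 5, 5, 5, 6, 5]
-300 [6, 4, 6, 5, 6, 5, 5, 5, 6]
-250 [6, 8, 4, 23, 22, 6, 96, 93, 5]
-200 [6, 6, 22, 24, 23, 5, 93, 92, 6]
-150 [6, 23, 26, 28, 6, 5, 5, 6, 5]
-100 [6, 25, 26, 27, 7, 18, 10, 18, 6]
-50 [6, 20, 25, 6, 43, 32, 30, 29, 9]
(0, -142) [597.4 -76.2]
(0, -50) [602.7  15.7]
(-125, -105) [474.7 -32. ]
(-108, -105) [491.7 -33. ]
```

Request:
{"op": "step_arm", "data": {
  "plan": [
    {"dx":0.058,"dy":-0.115,"gripper":0},
    {"dx":0.058,"dy":-0.115,"gripper":0},
    {"dx":0.058,"dy":-0.115,"gripper":0},
    {"dx":0.058,"dy":-0.115,"gripper":0},
    {"az":-0.1,"gripper":0},
    {"az":-0.1,"gripper":0},
    {"az":-0.1,"gripper":0},
    {"az":-0.1,"gripper":0},
    {"az":-0.1,"gripper":0},
    {"az":-0.1,"gripper":0},
    {"az":-0.1,"gripper":0},
    {"gripper":0},
    {"gripper":0}
  ]
}}

```text
invalid input
```

Request:
{"op": "step_arm", "data": {
  "plan": [
    {"dx":0.058,"dy":-0.115,"dz":0,"ax":0,"ay":0,"az":0,"gripper":0},
    {"dx":0.058,"dy":-0.115,"dz":0,"ax":0,"ay":0,"az":0,"gripper":0},
    {"dx":0.058,"dy":-0.115,"dz":0,"ax":0,"ay":0,"az":0,"gripper":0},
    {"dx":0.058,"dy":-0.115,"dz":0,"ax":0,"ay":0,"az":0,"gripper":0},
    {"dx":0,"dy":0,"dz":0,"ax":0,"ay":0,"az":-0.1,"gripper":0},
    {"dx":0,"dy":0,"dz":0,"ax":0,"ay":0,"az":-0.1,"gripper":0},
    {"dx":0,"dy":0,"dz":0,"ax":0,"ay":0,"az":-0.1,"gripper":0},
    {"dx":0,"dy":0,"dz":0,"ax":0,"ay":0,"az":-0.1,"gripper":0},
    {"dx":0,"dy":0,"dz":0,"ax":0,"ay":0,"az":-0.1,"gripper":0},
    {"dx":0,"dy":0,"dz":0,"ax":0,"ay":0,"az":-0.1,"gripper":0},
    {"dx":0,"dy":0,"dz":0,"ax":0,"ay":0,"az":-0.1,"gripper":0},
    {"dx":0,"dy":0,"dz":0,"ax":0,"ay":0,"az":0,"gripper":0}
  ]
}}

```text
clock: 1.6
eef_pos: [270.3, -440.1, 253.0]
tool_rot: [-3.142, -0.001, 1.513]
force: [-0.3, 0.2, 0.3]
width: -0.2
gripper_force: 0.0
```

Request:
{"op": "step_arm", "data": {
  "plan": [
    {"dx":0.127,"dy":0.102,"dz":0,"ax":0,"ay":0,"az":0,"gripper":0},
    {"dx":0.127,"dy":0.102,"dz":0,"ax":0,"ay":0,"az":0,"gripper":0},
    {"dx":0.127,"dy":0.102,"dz":0,"ax":0,"ay":0,"az":0,"gripper":0},
    {"dx":0.127,"dy":0.102,"dz":0,"ax":0,"ay":0,"az":0,"gripper":0},
    {"dx":0.127,"dy":0.102,"dz":0,"ax":0,"ay":0,"az":0,"gripper":0},
    {"dx":0.127,"dy":0.102,"dz":0,"ax":0,"ay":0,"az":0,"gripper":0},
    {"dx":0.127,"dy":0.102,"dz":0,"ax":0,"ay":0,"az":0,"gripper":0},
    {"dx":0.127,"dy":0.102,"dz":0,"ax":0,"ay":0,"az":0,"gripper":0},
    {"dx":0.127,"dy":0.102,"dz":0,"ax":0,"ay":0,"az":0,"gripper":0},
    {"dx":0.127,"dy":0.102,"dz":0,"ax":0,"ay":0,"az":0,"gripper":0},
    {"dx":0,"dy":0,"dz":0.15,"ax":0,"ay":0,"az":0,"gripper":0},
    {"dx":0,"dy":0,"dz":0.15,"ax":0,"ay":0,"az":0,"gripper":0},
    {"dx":0,"dy":0,"dz":0.15,"ax":0,"ay":0,"az":0,"gripper":0},
    {"dx":0,"dy":0,"dz":0.15,"ax":0,"ay":0,"az":0,"gripper":0},
    {"dx":0,"dy":0,"dz":0,"ax":0,"ay":0,"az":0,"gripper":0}
  ]
}}

```text
clock: 3.48
eef_pos: [594.1, -76.6, 70.1]
tool_rot: [-3.134, 0.0, 1.513]
force: [-0.5, 0.2, 1.3]
width: 0.1
gripper_force: 0.0
```

```bash
python3 - <<'E'
from cell import ctrl
import cv2
d=ctrl.get_image("scene")
cv2.imwrite("pics/scene1.png",cv2.resize(d["color"][150:270,140:340,::-1],(800,480),interpolation=cv2.INTER_CUBIC))
E
```

```text
(no output)
```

View pics/scene1.png

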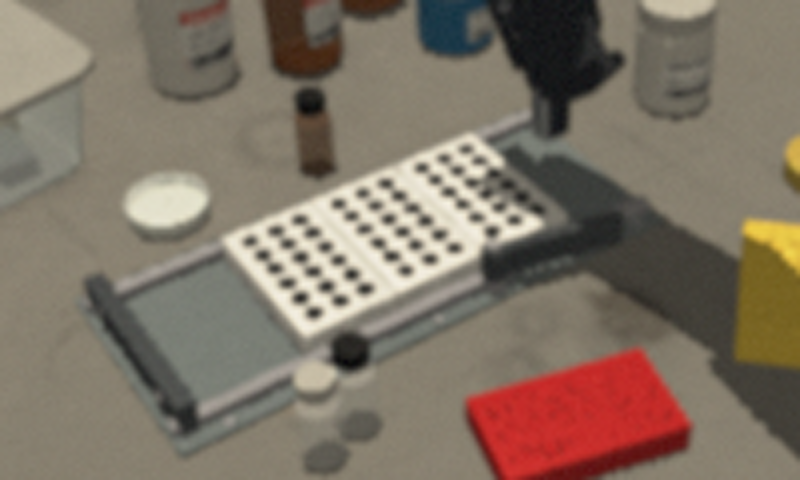

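The shut fingertips, at (550,125), hang clear behind the row. I'll lower them and push.

Request:
{"op": "step_arm", "data": {
  "plan": [
    {"dx":0,"dy":0.011,"dz":0.06,"ax":0,"ay":0,"az":0,"gripper":0},
    {"dx":0,"dy":0,"dz":0.06,"ax":0,"ay":0,"az":0,"gripper":0},
    {"dx":0,"dy":0,"dz":0,"ax":0,"ay":0,"az":0,"gripper":0},
    {"dx":0.02,"dy":0,"dz":0,"ax":0,"ay":0,"az":0,"gripper":0},
    {"dx":0.02,"dy":0,"dz":0,"ax":0,"ay":0,"az":0,"gripper":0},
    {"dx":0.02,"dy":0,"dz":0,"ax":0,"ay":0,"az":0,"gripper":0},
    {"dx":0.02,"dy":0,"dz":0,"ax":0,"ay":0,"az":0,"gripper":0},
    {"dx":0.02,"dy":0,"dz":0,"ax":0,"ay":0,"az":0,"gripper":0},
    {"dx":0.02,"dy":0,"dz":0,"ax":0,"ay":0,"az":0,"gripper":0}
  ]
}}

```text
clock: 4.65
eef_pos: [602.6, -44.3, 37.9]
tool_rot: [3.141, 0.004, 1.513]
force: [-0.6, -7.1, 2.1]
width: -0.0
gripper_force: 3.4
```

Request:
{"op": "step_arm", "data": {
  "plan": [
    {"dx":0.02,"dy":-0.005,"dz":0.005,"ax":0,"ay":0,"az":0,"gripper":0},
    {"dx":0.02,"dy":-0.005,"dz":0.005,"ax":0,"ay":0,"az":0,"gripper":0},
    {"dx":0.02,"dy":0,"dz":0,"ax":0,"ay":0,"az":0,"gripper":0},
    {"dx":0.02,"dy":0,"dz":0,"ax":0,"ay":0,"az":0,"gripper":0},
    {"dx":0.02,"dy":0,"dz":0,"ax":0,"ay":0,"az":0,"gripper":0},
    {"dx":0.02,"dy":0,"dz":0,"ax":0,"ay":0,"az":0,"gripper":0},
    {"dx":0.02,"dy":0,"dz":0,"ax":0,"ay":0,"az":0,"gripper":0},
    {"dx":0.015,"dy":0,"dz":0,"ax":0,"ay":0,"az":0,"gripper":0},
    {"dx":0,"dy":0,"dz":0,"ax":0,"ay":0,"az":0,"gripper":0}
  ]
}}

```text
clock: 5.78
eef_pos: [602.9, 2.5, 35.4]
tool_rot: [3.14, 0.004, 1.514]
force: [0.1, -6.6, 4.9]
width: -0.2
gripper_force: 3.2
```

Request:
{"op": "step_arm", "data": {
  "plan": [
    {"dx":0.01,"dy":0,"dz":0,"ax":0,"ay":0,"az":0,"gripper":0},
    {"dx":0.01,"dy":0,"dz":0,"ax":0,"ay":0,"az":0,"gripper":0},
    {"dx":0.01,"dy":0,"dz":0,"ax":0,"ay":0,"az":0,"gripper":0},
    {"dx":0.007,"dy":0,"dz":0,"ax":0,"ay":0,"az":0,"gripper":0},
    {"dx":0,"dy":0,"dz":0,"ax":0,"ay":0,"az":0,"gripper":0}
  ]
}}

```text
clock: 6.4
eef_pos: [603.5, 12.8, 35.4]
tool_rot: [3.14, 0.005, 1.513]
force: [-0.2, -8.5, 5.1]
width: -0.1
gripper_force: 3.8
```

Request:
{"op": "step_arm", "data": {
  "plan": [
    {"dx":0.006,"dy":0,"dz":0,"ax":0,"ay":0,"az":0,"gripper":0},
    {"dx":0.006,"dy":0,"dz":0,"ax":0,"ay":0,"az":0,"gripper":0},
    {"dx":0,"dy":0,"dz":0,"ax":0,"ay":0,"az":0,"gripper":0}
  ]
}}

```text
clock: 6.78
eef_pos: [603.7, 16.2, 35.4]
tool_rot: [3.14, 0.005, 1.513]
force: [0.1, -8.3, 5.0]
width: -0.0
gripper_force: 3.9
```

Request:
{"op": "step_arm", "data": {
  "plan": [
    {"dx":0.006,"dy":0,"dz":0,"ax":0,"ay":0,"az":0,"gripper":0},
    {"dx":0.006,"dy":0,"dz":0,"ax":0,"ay":0,"az":0,"gripper":0},
    {"dx":0,"dy":0,"dz":0,"ax":0,"ay":0,"az":0,"gripper":0}
  ]
}}

```text
clock: 7.15
eef_pos: [603.7, 16.6, 35.4]
tool_rot: [3.14, 0.009, 1.511]
force: [-0.7, -13.6, 6.0]
width: -0.0
gripper_force: 6.5
```

The advance has stalled at the expected spot with force rising, so the row is home. I'll press a little more, back off, rise and check.

Request:
{"op": "step_arm", "data": {
  "plan": [
    {"dx":0.006,"dy":0,"dz":0,"ax":0,"ay":0,"az":0,"gripper":0},
    {"dx":0.004,"dy":0,"dz":0,"ax":0,"ay":0,"az":0,"gripper":0},
    {"dx":0,"dy":0,"dz":0,"ax":0,"ay":0,"az":0,"gripper":0},
    {"dx":0,"dy":0,"dz":0,"ax":0,"ay":0,"az":0,"gripper":0},
    {"dx":-0.03,"dy":0,"dz":0,"ax":0,"ay":0,"az":0,"gripper":0},
    {"dx":-0.1,"dy":0,"dz":0,"ax":0,"ay":0,"az":0,"gripper":0},
    {"dx":-0.1,"dy":0,"dz":0,"ax":0,"ay":0,"az":0,"gripper":0},
    {"dx":-0.1,"dy":0,"dz":-0.1,"ax":0,"ay":0,"az":0,"gripper":0},
    {"dx":0,"dy":0,"dz":-0.15,"ax":0,"ay":0,"az":0,"gripper":0},
    {"dx":0,"dy":0,"dz":0,"ax":0,"ay":0,"az":0,"gripper":0},
    {"dx":0,"dy":0,"dz":0,"ax":0,"ay":0,"az":0,"gripper":0}
  ]
}}

```text
clock: 8.52
eef_pos: [597.5, -71.0, 109.2]
tool_rot: [-3.141, -0.001, 1.516]
force: [-0.3, 0.1, -0.1]
width: 0.2
gripper_force: 0.0
```

```bash
python3 - <<'E'
from cell import ctrl
import cv2,numpy as np
d=ctrl.get_image("top");np.savez("top1.npz",**d)
cv2.imwrite("pics/top1.png",cv2.resize(d["color"][145:225,170:300,::-1],None,fx=6,fy=6,interpolation=cv2.INTER_CUBIC))
E
```

```text
(no output)
```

View pics/top1.png

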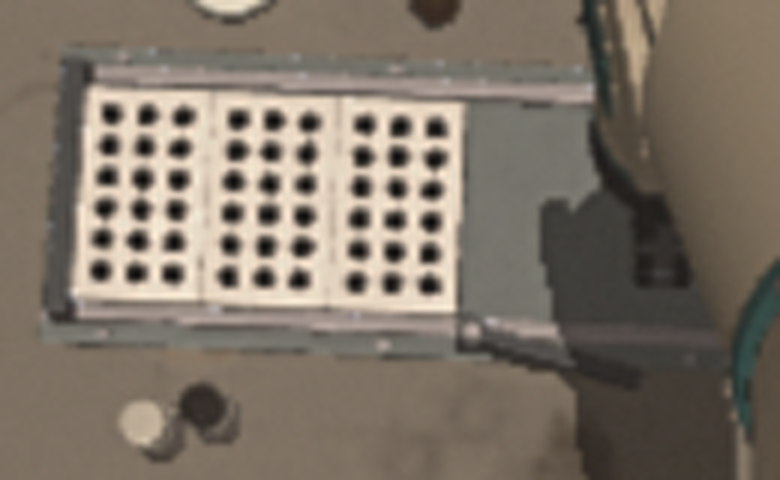

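The row is home: its front is at the stop (85,190) and its rear edge runs (465,102)-(459,313). The gate is still open, pivot (473,333) to end (635,383). Next I go outside the gate.

Request:
{"op": "step_arm", "data": {
  "plan": [
    {"dx":0.032,"dy":-0.144,"dz":0,"ax":0,"ay":0,"az":0,"gripper":0},
    {"dx":0.032,"dy":-0.144,"dz":0,"ax":0,"ay":0,"az":0,"gripper":0},
    {"dx":0.032,"dy":-0.145,"dz":0,"ax":0,"ay":0,"az":0,"gripper":0},
    {"dx":0,"dy":0,"dz":0.11,"ax":0,"ay":0,"az":0,"gripper":0},
    {"dx":0,"dy":0,"dz":0.11,"ax":0,"ay":0,"az":0,"gripper":0},
    {"dx":0,"dy":0,"dz":0,"ax":0,"ay":0,"az":0,"gripper":0},
    {"dx":0,"dy":0,"dz":0,"ax":0,"ay":0,"az":0,"gripper":0}
  ]
}}

```text
clock: 9.45
eef_pos: [469.5, -35.7, 43.4]
tool_rot: [-3.141, -0.0, 1.516]
force: [0.8, 0.3, -0.4]
width: -0.1
gripper_force: 0.0
```

Request:
{"op": "step_arm", "data": {
  "plan": [
    {"dx":0,"dy":0.038,"dz":0,"ax":0,"ay":0,"az":0,"gripper":0},
    {"dx":0,"dy":0.038,"dz":0,"ax":0,"ay":0,"az":0,"gripper":0},
    {"dx":-0.007,"dy":0.029,"dz":0,"ax":0,"ay":0,"az":0,"gripper":0},
    {"dx":-0.007,"dy":0.029,"dz":0,"ax":0,"ay":0,"az":0,"gripper":0},
    {"dx":-0.006,"dy":0.04,"dz":0,"ax":0,"ay":0,"az":0,"gripper":0},
    {"dx":-0.006,"dy":0.04,"dz":0,"ax":0,"ay":0,"az":0,"gripper":0},
    {"dx":0.011,"dy":0.043,"dz":0,"ax":0,"ay":0,"az":0,"gripper":0},
    {"dx":0.011,"dy":0.043,"dz":0,"ax":0,"ay":0,"az":0,"gripper":0},
    {"dx":0,"dy":0,"dz":0,"ax":0,"ay":0,"az":0,"gripper":0}
  ]
}}

```text
clock: 10.58
eef_pos: [561.4, -41.6, 43.5]
tool_rot: [3.139, -0.001, 1.516]
force: [-0.9, -0.0, 0.5]
width: -0.1
gripper_force: 0.0
```

Request:
{"op": "step_arm", "data": {
  "plan": [
    {"dx":0.021,"dy":0.023,"dz":0,"ax":0,"ay":0,"az":0,"gripper":0},
    {"dx":0.021,"dy":0.023,"dz":0,"ax":0,"ay":0,"az":0,"gripper":0},
    {"dx":0.021,"dy":0.023,"dz":0,"ax":0,"ay":0,"az":0,"gripper":0},
    {"dx":0.02,"dy":0.01,"dz":0,"ax":0,"ay":0,"az":0,"gripper":0},
    {"dx":0.02,"dy":0.01,"dz":0,"ax":0,"ay":0,"az":0,"gripper":0},
    {"dx":0.02,"dy":0.01,"dz":0,"ax":0,"ay":0,"az":0,"gripper":0},
    {"dx":0.02,"dy":0.01,"dz":0,"ax":0,"ay":0,"az":0,"gripper":0},
    {"dx":0,"dy":0,"dz":0,"ax":0,"ay":0,"az":0,"gripper":0}
  ]
}}

```text
clock: 11.58
eef_pos: [595.1, -0.2, 43.5]
tool_rot: [3.14, -0.001, 1.516]
force: [-0.3, 0.9, 0.1]
width: -0.2
gripper_force: 0.0
```

Request:
{"op": "step_arm", "data": {
  "plan": [
    {"dx":0.006,"dy":0,"dz":0,"ax":0,"ay":0,"az":0,"gripper":0},
    {"dx":0.006,"dy":0,"dz":0,"ax":0,"ay":0,"az":0,"gripper":0},
    {"dx":0,"dy":0,"dz":0,"ax":0,"ay":0,"az":0,"gripper":0}
  ]
}}

```text
clock: 11.95
eef_pos: [594.8, 2.4, 43.4]
tool_rot: [3.141, -0.0, 1.515]
force: [-0.6, -0.6, 0.4]
width: -0.2
gripper_force: 0.1
```

```bash
python3 - <<'E'
from cell import ctrl
import cv2
d=ctrl.get_image("scene")
cv2.imwrite("pics/scene2.png",cv2.resize(d["color"][150:270,140:340,::-1],(800,480),interpolation=cv2.INTER_CUBIC))
E
```

```text
(no output)
```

View pics/scene2.png

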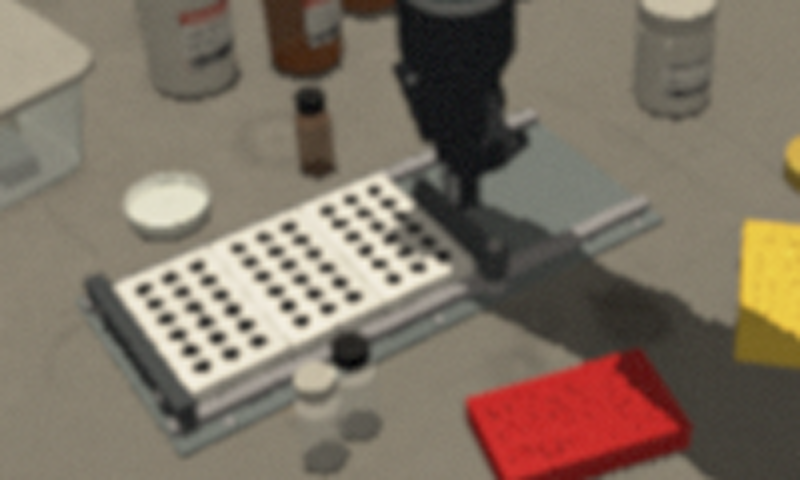

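The gate now lies nearly across the channel, (420,180)-(495,270), behind the row. I'll press on until it meets its end of travel.

Request:
{"op": "step_arm", "data": {
  "plan": [
    {"dx":0.006,"dy":0,"dz":0,"ax":0,"ay":0,"az":0,"gripper":0},
    {"dx":0.006,"dy":0,"dz":0,"ax":0,"ay":0,"az":0,"gripper":0},
    {"dx":0,"dy":0,"dz":0,"ax":0,"ay":0,"az":0,"gripper":0}
  ]
}}

```text
clock: 12.38
eef_pos: [594.7, 3.0, 43.4]
tool_rot: [-3.141, 0.004, 1.513]
force: [0.9, -5.9, 1.1]
width: -0.1
gripper_force: 3.1
```

Request:
{"op": "step_arm", "data": {
  "plan": [
    {"dx":0.006,"dy":0,"dz":0,"ax":0,"ay":0,"az":0,"gripper":0},
    {"dx":0,"dy":0,"dz":0,"ax":0,"ay":0,"az":0,"gripper":0},
    {"dx":0,"dy":0,"dz":0,"ax":0,"ay":0,"az":0,"gripper":0},
    {"dx":-0.04,"dy":0,"dz":0,"ax":0,"ay":0,"az":0,"gripper":0},
    {"dx":-0.12,"dy":0,"dz":0,"ax":0,"ay":0,"az":0,"gripper":0},
    {"dx":-0.1,"dy":0,"dz":-0.1,"ax":0,"ay":0,"az":0,"gripper":0},
    {"dx":0,"dy":0,"dz":-0.2,"ax":0,"ay":0,"az":0,"gripper":0},
    {"dx":0,"dy":0,"dz":-0.2,"ax":0,"ay":0,"az":0,"gripper":0},
    {"dx":0,"dy":0,"dz":0,"ax":0,"ay":0,"az":0,"gripper":0},
    {"dx":0,"dy":0,"dz":0,"ax":0,"ay":0,"az":0,"gripper":0}
  ]
}}

```text
clock: 13.62
eef_pos: [590.2, -69.9, 193.2]
tool_rot: [-3.141, -0.0, 1.516]
force: [0.0, -0.9, -0.8]
width: 0.0
gripper_force: 0.0
```

```bash
python3 - <<'E'
from cell import ctrl
import cv2,numpy as np
d=ctrl.get_image("top");np.savez("top2.npz",**d)
cv2.imwrite("pics/top2.png",cv2.resize(d["color"][145:225,170:300,::-1],None,fx=6,fy=6,interpolation=cv2.INTER_CUBIC))
E
```

```text
(no output)
```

View pics/top2.png

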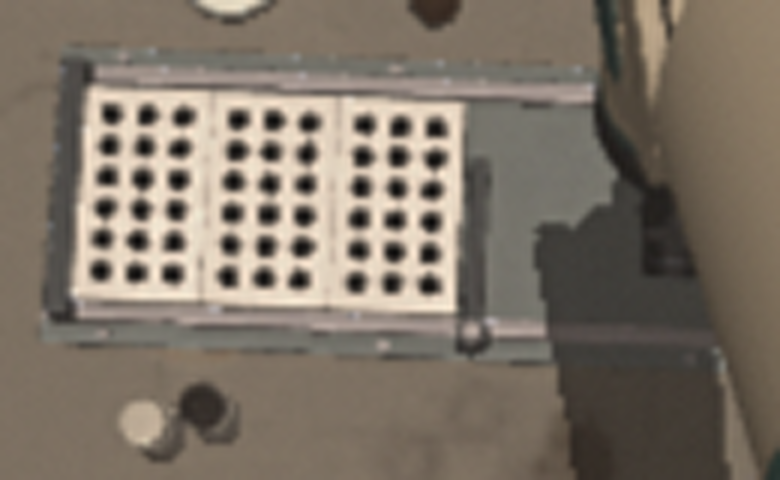

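The gate, (473,333)-(481,160), is parallel to the row's rear edge to within about 0.02 rad. The row is home and the vials haven't moved.

```bash
python3 -c "
from cell import ctrl
print(ctrl.finish_job())"
```

```text
the job is handed in; nothing more can be done
None
```

I pushed the three-block row home against the end stop, shut the gate square behind it, and handed the job in at about 14 s; the hand-in returned no verdict.

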